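Dispense one petri dish from the feeder onto the counting pad

ROBOT

A 6-joint arm with a two-finger parallel gripper is mounted at the origin on a cart in front of the work surface, level with it; the furniture and walls round the work are solid. World frame = base frame: x ahead of the robot, y to its left, z up, the work surface at z = 0. Lengths are in m, angles in rad, forces in N, time in s.
With the tool pointing down it reaches from about 0.25 to 0.775 m from the base axis. Payload 4 kg.
Tool frame: the origin (TCP) lies at the centre of the arm's flange, where the gripper is bolted on; the fingertips stand 199 mm ahead of it and the grasp point (between the pads) lies 180 mm ahead of it; z points along the fingers, y is the line along which they close (so a half turn about z gives the same grasp; the last joint's range is limited). The gripper opens to 94 mm and grips with 3 to 60 N. Pads are 16 mm wide; open, the fingers measure 119 mm over their backs; the gripper's body (75 mm by 177 mm) begins 78 mm behind the grasp point.
Start: joints at [-1.217, 0.087, 1.371, -0, 1.684, -0.103], TCP at [0.243, -0.494, 0.405] pointing down, gripper open.
Joint ranges: [-3.1, 3.1], [-0.76, 2.03], [0.27, 2.55], [-1.08, 4.22], [0.17, 2.65], [-2.57, 2.57]. Speed limits (rad/s): [2.79, 2.79, 3.14, 3.14, 3.14, 3.14].

INTERFACE

Orientations are given as [roll, pitch, yaw] about the fixed x, y, z axes, in that order (R = Rz(yaw) Ry(pitch) Rx(roll)).
In Python, from bench import robot, eyes, models gives the robot as it stands.
- The arm moves only by the tool step_arm, never from a script. Its argument "commands" is a list that holds one entry, the list of rows, each a list of 7 numbers: the shift along the tool's x, y, z in mm, then the turn, a rotation vector about the tool's x, y, z in rad, then the finger opening in mm, from 0 to 94. In form: [[[tx, ty, tz, wx, wy, wz, gripper], ...]]. A call has 1 to 20 rows; each row shifts and turns the commanded pose from where the row before left it, along the tool's axes as they then stand; what a row does not reach is not made up. A row lasts 1/8 s, in which the tool goes at most 62.5 mm and 10.7 degrees, less where a joint would pass 70% of its speed; a pose out of reach is approached as far as the arm can. A call is refused whole if a number of a shift passes 62.5 or a number of a turn 0.188, either way. A call with a gripper value outside its range is refused whole. The fingers move at their own pace and stop on an object; the grip force is fixed at half the most. Time passes only in rows, so rows that do not move let the fingers close. It gives the time, the measured TCP pose, the force, the opening and the grip force at its end, in the units of the state.
- robot.get_obs(): the state, without advancing time (a new reading comes with each control period).
- eyes.snapshot(name): name is "side" or "top"; returns a dict with "color" (384x512x3 uint8, red, green, blue), "camera_matrix" (3x3 intrinsics, pixels), "D" ([k1, k2, p1, p2, k3] as OpenCV has them; the pictures are not rectified), "eye" and "rotation" of the camera in the world. Camera axes: x right, y up, looking along -z (the intrinsics and any distortion apply to the point x, -y, -z); pixel columns grow to the right and rows downward; lengths in m; the calibration is good to about 2 mm. A picture is of the moment at which its call begins. There is no depth.
- robot.close_job(): hands the job in; it is judged then, once.
Trained networks look in a picture, given as the dict that the camera call returned (one of the last four; its "shot" number tells which), for a name from the list of things; names that differ only in an ending like _2 or _b are one class to them, and where a whole thing is asked for, a point or a joint stands for the part that bears it (a point fixed in the world has none). Each returns a list of dicts, best first, with "confidence" (0 to 1); they miss things now and then, are a little off and sometimes report something else, mostly with a low value. They report only what shows in the picture. A call takes as long as a camera call. They do not tell look-alikes from the thing itself.
- models.masks_of(picture, query): "mask" (384x512 bool, what is visible of it) and "xy" ([column, row] in pixels, amid what is visible of it).
- models.tip_of(picture, query): "xy" ([column, row] in pixels: a listed point, or the origin of a listed thing).
The state is a dict: "time": time; "joint_positions": joint angles; "qvel": joint speeds; "joint_torque": joint torques, N m; "tool_pos": TCP position; "ee_rot": TCP orientation; "wrist_force": force on the tool from outside, world axes, zero at the start; "wrist_torque": the same for the moment, N m; "width": finger opening in m; "finger_force": force on a finger pad.
Only numpy, scipy, OpenCV 4.12 (cv2) and the standard library are available. Lean on these libraries where they do the work, as an engineer would, in place of code of your own. Each camera call takes 0.05 s, during which the arm holds its last target. There are 200 camera calls.

TASK

Push the feeder's plunger fully in with the fingertips so that one petri dish, and only one, comes out into the lane, and let the plunger spring back home. Then gently push that dish sideways off the lane onto the counting pad until it sits fully home in the horseshoe stop, flat over the ruled window. Nothing is picked up or lifted; leave the other dishes in the tube and everything else on the bench where it is.

Things in the scene. Friction and masses are not known exactly. Their poses are not given: they have to be found in the camera images.
- feeder: Dish feeder, fixed on the bench: aluminium base 95 x 280 mm, its top (deck) 12 mm above the bench, clear magazine tube with three stacked dishes (top 64 mm up), white pusher housing on the +y side, open lane on the -y side. Origin: on the bench under the tube's axis; z up; dishes come out along its -y; the counting pad lies on its -x (robot) side.
- plunger (a joint): Plunger travel, m: 0 = home (out), 0.100 = fully in (hard stop); it moves along the feeder's -y. Released, a spring brings it home: 1.5 N at home, 6.5 N fully in, plus 2 N drag at 0.08 m/s. Its flat 12 mm blade pushes out the lowest dish and carries those above while it is in; when it is back the next one drops.
- knob_face (a point): Centre of the outer (+y) face of the plunger's black mushroom knob; moves with it. Knob 34 mm diameter, 14 mm thick, on a 10 mm rod along y; axis 30 mm above the bench, so it spans 13 to 47 mm. Axes as the feeder's. At home the face is 259 mm from the tube's axis; 60 mm behind it (+y) are free.
- magazine (a point): Point on the deck (12 mm up) on the axis of the magazine tube, axes as the feeder's. The square collar under the tube (underside 31 mm, top 40 mm above the bench) reaches x = +-42, y = -36 to +40 mm from here; behind it the housing reaches y = +137 mm, 46 mm high.
- outlet (a point): Point on the deck in the lane, 93.5 mm from the tube's axis along the feeder's -y: where the centre of the dish is after a full press. Axes as the feeder's. The deck reaches from 45 mm on its -x to 50 mm on its +x side, both open; a fence 10 mm high ends the lane 37 mm further along -y.
- dish_1: Lowest petri dish in the tube, lidded, 59 mm diameter, 15 mm high, about 30 g. Origin: centre of its underside. It starts on the deck in the magazine.
- dish_2: Middle dish in the tube, same size, origin at the centre of its underside.
- dish_3: Top dish in the tube, same size, origin at the centre of its underside.
- count_pad: Flat grey counting pad, 124 (x) x 112 (y) mm, fixed on the bench 3 to 7 mm beyond the lane's -x edge. Its top is 10 mm above the bench, 2 mm below the deck, so a dish slides down onto it. On it a round white ruled window inside a horseshoe stop. Origin on the bench under the pad's centre; axes as the feeder's within 2 degrees.
- seat (a point): Place of the dish's underside centre in the stop, on the pad's top, axes as the pad's. The stop is 8 mm steel rod, 12.5 to 20.5 mm above the bench: a half circle of inner radius 32 mm, centred 1 mm to +x of here, open to the lane (+x), ends flared to 13 mm past here, 43 mm either side. A dish fully home has its centre up to 1.5 mm to -x of here.
- forceps: Bystander, loose: steel forceps, 120 x 18 x 9 mm, lying in front of the feeder. Leave it alone.
- marker: Bystander, loose: felt-tip marker, 126 mm long, 12 mm thick, lying between pad and notebook. Leave it alone.
- amber_bottle: Bystander, loose: brown reagent bottle, 46 mm diameter, 85 mm high, behind the feeder. Leave it alone.
- white_bottle: Bystander, loose: white reagent bottle, 46 mm diameter, 85 mm high, behind the feeder. Leave it alone.
- beaker: Bystander, loose: small glass beaker, 45 mm diameter, 59 mm high, behind the feeder. Leave it alone.
- notebook: Bystander, loose: spiral notebook, 210 x 152 x 14 mm, lying to the right of the pad. Leave it alone.
Things that resemble listed ones, but are neither listed nor needed, are in the scene too. Leave any orange or pink look-alike of the dish_3 alone.

How it is judged:
By the outcome, as a careful person would: the job done as asked, in the order asked, and still so for the second after the job is handed in, with the robot touching nothing.
It also fails if it takes over 54 s, if anything falls off the work surface, if the arm or the gripper's body presses on something with over 40 N, if the wrist force passes 120 N, or if a joint passes its speed limit or range.

## Working session

There is one attempt and no reset: what is moved stays moved. The work goes in short steps, Python scripts to look and compute and a tool call to move; the robot and the scene stay as the last step left them, time stands still between calls to the robot, and variables do not carry over. Pictures are saved under pics/ and viewed, at most 10 in all, crops included, and the job is handed in when it is done.

Besides the shell and the picture viewer there is one more tool, called after "Request:" by a JSON object that holds its "api" and its "payload". step_arm: Moves the arm, as the interface text tells. Its arguments: {"type":"object","properties":{"commands":{"type":"array"}},"required":["commands"]}

```bash
mkdir -p pics; cat > h.py <<'E'
import numpy as np, cv2
from bench import robot, eyes, models
def ray(p,uv):
    n=cv2.undistortPoints(np.array([[uv]],float),np.array(p["camera_matrix"]),np.array(p["D"]))[0,0]
    d=np.array(p["rotation"])@np.array([n[0],-n[1],-1.]); return np.array(p["eye"]),d
def at(p,uv,z):
    e,d=ray(p,uv); return e+d*(z-e[2])/d[2]
def proj(p,X):
    R=np.array(p["rotation"]);c=R.T@(np.array(X,float)-np.array(p["eye"]));c=np.array([c[0],-c[1],-c[2]])
    return cv2.projectPoints(c.reshape(1,1,3),np.zeros(3),np.zeros(3),np.array(p["camera_matrix"]),np.array(p["D"]))[0].ravel()
E
python3 - <<'E'
from h import *
zs=dict(feeder=0,knob_face=.03,magazine=.012,outlet=.012,dish_1=.012,count_pad=0,seat=.010,forceps=0,marker=0,amber_bottle=0,white_bottle=0,beaker=0,notebook=0)
for n in("top","side"):
    p=eyes.snapshot(n); cv2.imwrite(f"pics/{n}0.png",p["color"][...,::-1]); print(n,np.round(p["eye"],3))
    for q,z in zs.items():
        print(q,[(np.round(t["xy"]).tolist(),round(t["confidence"],2),np.round(at(p,t["xy"],z)[:2],4).tolist()) for t in models.tip_of(p,q)[:4]])
E
```

```text
top [0.417 0.009 1.521]Traceback (most recent call last):
  File "<stdin>", line 6, in <module>
  File "h.py", line 7, in at
    e,d=ray(p,uv); return e+d*(z-e[2])/d[2]
                                       ~^^^
IndexError: invalid index to scalar variable.
```

```bash
python3 - <<'E'
from h import *
p=eyes.snapshot("side")
for k in p:
    if k!="color": print(k,p[k])
t=models.tip_of(p,"feeder"); print(t)
E
```

```text
camera_matrix [[374.75323896   0.         255.42925083]
 [  0.         374.75323896 191.28853567]
 [  0.           0.           1.        ]]
D [-0.09458526  0.          0.          0.          0.        ]
eye [ 0.4609837  -0.70574862  0.65355592]
rotation [ 0.87694947 -0.02074212 -0.12661715]
shot 2
[{'xy': [266.7, 216.2], 'confidence': 0.87}]
```

View pics/top0.png

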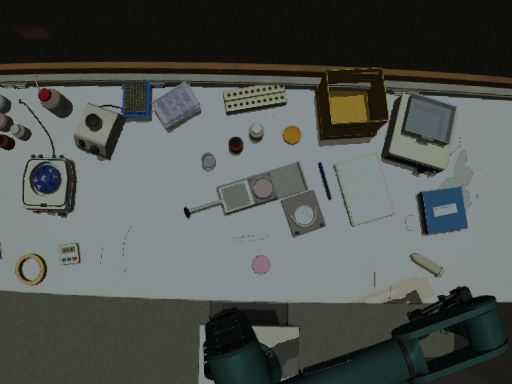

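```bash
sed -i 's/np.array(p\["rotation"\])/rot(p)/' h.py; cat >> h.py <<'E'
from scipy.spatial.transform import Rotation
def rot(p): return Rotation.from_euler("xyz",p["rotation"]).as_matrix()
E
python3 - <<'E'
from h import *
zs=dict(feeder=0,knob_face=.03,magazine=.012,outlet=.012,dish_1=.012,count_pad=0,seat=.010,forceps=0,marker=0,amber_bottle=0,white_bottle=0,beaker=0,notebook=0)
for n in("top","side"):
    p=eyes.snapshot(n); cv2.imwrite(f"pics/{n}1.png",p["color"][...,::-1]); print(n,np.round(p["eye"],3),p["rotation"])
    for q,z in zs.items():
        print(q,[(np.round(t["xy"]).tolist(),round(t["confidence"],2),np.round(at(p,t["xy"],z)[:2],4).tolist()) for t in models.tip_of(p,q)[:4]])
    if n=="top": cv2.imwrite("pics/crop1.png",cv2.resize(p["color"][110:280,170:350,::-1],None,fx=3.5,fy=3.5,interpolation=cv2.INTER_CUBIC))
print(robot.get_obs())
E
```

```text
top [0.417 0.009 1.521] [ 0.09640114 -0.01598806 -1.54724132]
feeder [([263.0, 187.0], 0.83, [0.5939, -0.0336])]
knob_face [([182.0, 211.0], 0.66, [0.5075, 0.2208])]
magazine [([264.0, 190.0], 0.97, [0.5849, -0.0379]), ([182.0, 212.0], 0.17, [0.5047, 0.2245])]
outlet [([287.0, 181.0], 0.75, [0.6155, -0.1106])]
dish_1 [([262.0, 262.0], 0.8, [0.3541, -0.0335]), ([264.0, 186.0], 0.64, [0.5961, -0.0364]), ([291.0, 136.0], 0.56, [0.7639, -0.1217])]
count_pad [([304.0, 213.0], 0.73, [0.512, -0.1677])]
seat [([302.0, 214.0], 0.59, [0.5096, -0.1592])]
forceps []
marker [([328.0, 201.0], 0.6, [0.5537, -0.2454])]
amber_bottle [([239.0, 147.0], 0.75, [0.7225, 0.0488])]
white_bottle [([255.0, 136.0], 0.62, [0.7599, -0.0041])]
beaker [([211.0, 161.0], 0.69, [0.675, 0.1373])]
notebook [([366.0, 186.0], 0.72, [0.607, -0.3695])]
side [ 0.461 -0.706  0.654] [ 0.87694947 -0.02074212 -0.12661715]
feeder [([267.0, 218.0], 0.74, [0.5897, -0.0348])]
knob_face [([226.0, 154.0], 0.52, [0.5039, 0.2186]), ([285.0, 236.0], 0.49, [0.6162, -0.1284])]
magazine [([268.0, 216.0], 0.96, [0.5909, -0.0399])]
outlet [(
[... 967 characters left out ...]
, 0.0099])]
{'time': 1.6, 'joint_positions': array([-1.21711890e+00,  8.72124628e-02,  1.37067718e+00, -1.97931447e-06,
        1.68359856e+00, -1.03118237e-01]), 'qvel': array([ 0.00103437,  0.0011195 , -0.00022956,  0.00041205,  0.00078011,
        0.00132304]), 'joint_torque': array([-2.01951916e-04, -3.40028286e+01, -3.02592695e+01,  7.17297569e-02,
        2.36788642e-02,  1.44269940e-06]), 'tool_pos': array([ 0.24258033, -0.49362274,  0.40471065]), 'ee_rot': array([3.14148896e+00, 1.27082521e-05, 4.56795441e-01]), 'wrist_force': array([0.09786849, 1.3989092 , 0.44904459]), 'wrist_torque': array([ 0.02339715, -0.02041922,  0.01843851]), 'finger_force': 0.0, 'width': 0.09446407476627483}
```

View pics/side1.png

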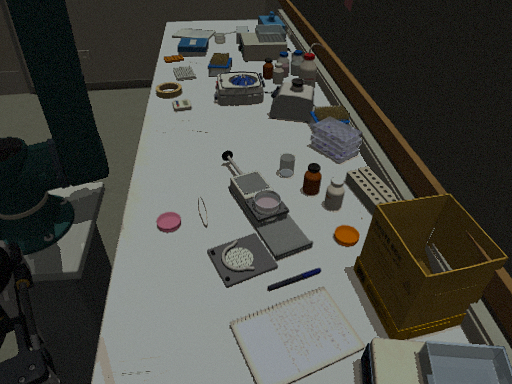

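View pics/crop1.png

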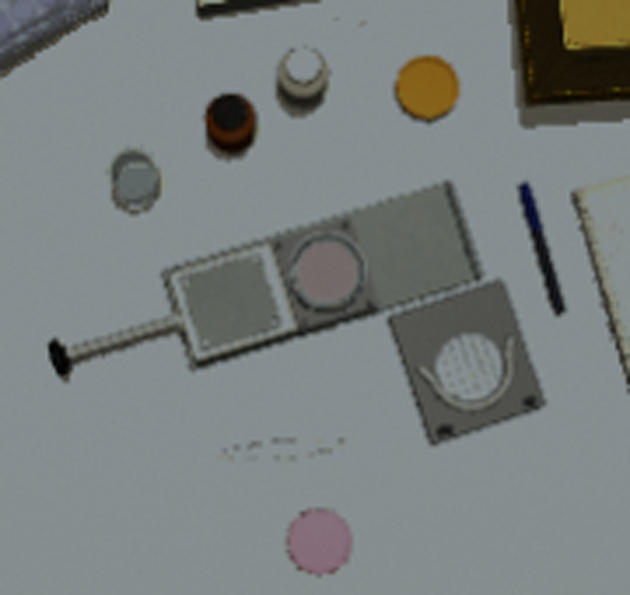

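```bash
python3 - <<'E'
import cv2
a=cv2.imread("pics/side1.png"); cv2.imwrite("pics/crop2.png",cv2.convertScaleAbs(cv2.resize(a[145:290,195:325],None,fx=4,fy=4,interpolation=cv2.INTER_CUBIC),alpha=1.5))
E
```

```text
(no output)
```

View pics/crop2.png

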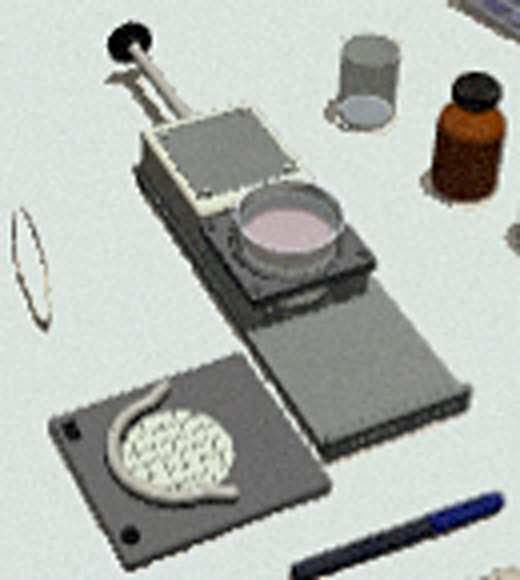

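```bash
cat > fit.py <<'E'
from h import *
from scipy.optimize import least_squares
P={n:eyes.snapshot(n) for n in("top","side")}
T=lambda u,v:("top",(170+u/3.5,110+v/3.5)); S=lambda u,v:("side",(195+u/4,145+v/4))
def W(q,X): c,s=np.cos(q[2]),np.sin(q[2]); return np.array([q[0]+c*X[0]-s*X[1],q[1]+s*X[0]+c*X[1],X[2]])
# (obs, local xyz, mask of used local axes)
F=[(T(327,271),(0,0,.064),3),(S(290,209),(0,0,.064),3),(T(61,358),(0,.252,.03),3),(S(129,41),(0,.250,.03),3),
(T(482,277),(-.045,0,.012),1),(T(193,367),(-.045,0,.0),1),(T(450,183),(.05,0,.012),1),(T(165,270),(.05,0,.012),1),
(S(255,340),(-.045,0,.012),1),(S(320,438),(-.045,0,.012),1)]
G=[(T(388,320),(.062,.056,.01),3),(T(500,281),(.062,-.056,.01),3),(T(545,403),(-.062,-.056,.01),3),(T(433,443),(-.062,.056,.01),3),
(S(242,353),(.062,.056,.01),3),(S(330,483),(.062,-.056,.01),3),(S(127,562),(-.062,-.056,.01),3),(S(50,420),(-.062,.056,.01),3)]
def res(q,L,full=False):
    r=[]
    for (n,uv),X,m in L:
        w=at(P[n],uv,X[2])[:2]-q[:2]; c,s=np.cos(q[2]),np.sin(q[2])
        l=np.array([c*w[0]+s*w[1],-s*w[0]+c*w[1]])-X[:2]
        if m==1: l[1]=0
        r.append(l*1000)
    return np.array(r) if full else np.ravel(r)
for L,q0 in((F,[.59,-.035,.32]),(G,[.512,-.168,.32])):
    s=least_squares(res,q0,args=(L,),loss="soft_l1",f_scale=2); q=s.x
    print(np.round(q,4),np.degrees(q[2])); print(np.round(res(q,L,True),1).tolist())
E
python3 fit.py
```

```text
[ 0.5874 -0.031   0.3301] 18.912606643866575
[[-2.5, -1.1], [1.9, 1.0], [-2.2, -2.7], [1.7, 3.2], [-0.2, 0.0], [1.4, 0.0], [-3.4, 0.0], [-1.8, 0.0], [2.4, 0.0], [1.2, 0.0]]
[ 0.5125 -0.1645  0.3525] 20.19873754066486
[[-3.4, 0.5], [-2.7, 2.9], [2.0, 1.0], [1.1, -1.6], [-0.2, -3.7], [-2.4, 0.1], [1.5, 1.9], [2.3, -2.2]]
```

Request:
{"api": "step_arm", "payload": {"commands": [[[0,0,0,0,0,0.127,0],[34,-44,7,0,0,0,0],[34,-44,7,0,0,0,0],[34,-44,7,0,0,0,0],[34,-44,7,0,0,0,0],[34,-44,7,0,0,0,0],[34,-44,7,0,0,0,0],[34,-44,7,0,0,0,0],[34,-44,7,0,0,0,0],[34,-44,7,0,0,0,0],[34,-44,7,0,0,0,0],[34,-44,7,0,0,0,0],[34,-44,7,0,0,0,0],[34,-44,7,0,0,0,0],[34,-44,7,0,0,0,0],[0,0,0,0,0,0,0]]]}}

```text
time: 3.7
tool_pos: [0.4937, 0.2462, 0.3051]
ee_rot: [-3.141, 0.002, 0.334]
wrist_force: [-0.7, -0.7, -0.2]
width: 0.0009
finger_force: 0.0
```

```bash
cat >> h.py <<'E'
Q=np.array([.5874,-.031,.3301])
def loc(X,q=Q):
    c,s=np.cos(q[2]),np.sin(q[2]); w=np.array(X[:2])-q[:2]; return np.array([c*w[0]+s*w[1],-s*w[0]+c*w[1]])
def show():
    o=robot.get_obs(); print(o["time"],"local mm",np.round(loc(o["tool_pos"])*1000,1),"tip z",round(o["tool_pos"][2]*1000-199,1),"yaw",o["ee_rot"],"F",np.round(o["wrist_force"],1),o["width"]); return o
E
python3 - <<'E'
from h import *
show()
p=eyes.snapshot("side"); t=eyes.snapshot("top")
for n,x in(("side",p),("top",t)):
    for q,z in (("knob_face",.03),("seat",.01)):
        for r in models.tip_of(x,q)[:2]: print(n,q,round(r["confidence"],2),r["xy"],np.round(loc(at(x,r["xy"],z))*1000,1))
a=cv2.resize(p["color"][60:210,170:320,::-1],None,fx=3,fy=3,interpolation=cv2.INTER_CUBIC);b=cv2.resize(t["color"][150:270,150:320,::-1],None,fx=2,fy=2,interpolation=cv2.INTER_CUBIC)
c=np.zeros((450,790,3),np.uint8);c[:450,:450]=a;c[:240,450:790]=b;cv2.imwrite("pics/c3.png",cv2.convertScaleAbs(c,alpha=1.4))
# seat from ring picks
for v,uv in ((t,(170+469/3.5,110+368/3.5)),(p,(195+180/4,145+450/4))): print("window",np.round(loc(at(v,uv,.01))*1000,1))
E
```

```text
3.7 local mm [  1.2 292.6] tip z 106.1 yaw [-3.14110135e+00  2.23787329e-03  3.34397709e-01] F [-0.7 -0.7 -0.2] 0.0008819023814815754
side knob_face 0.69 [228.4, 150.6] [ 14.4 274.5]
side seat 0.56 [241.2, 258.4] [-116.1 -104. ]
top knob_face 0.48 [262.3, 188.5] [-1.2  1.2]
top seat 0.85 [302.9, 213.9] [-116.3  -99.4]
window [-121.1 -101.5]
window [-117.5 -100.5]
```

View pics/c3.png

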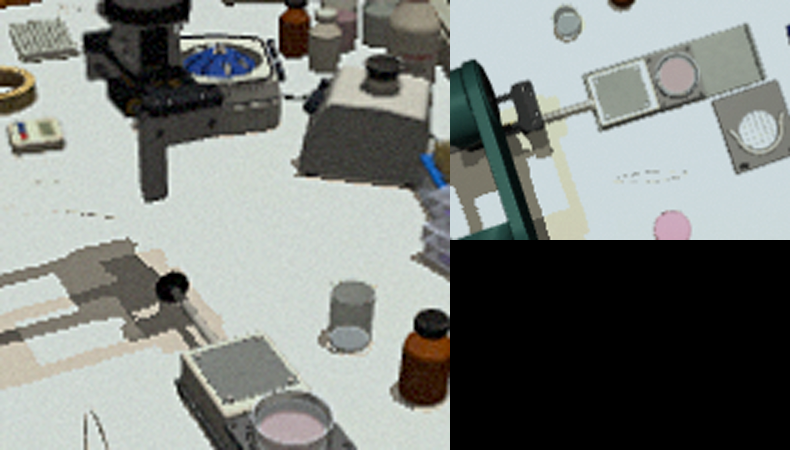

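Request:
{"api": "step_arm", "payload": {"commands": [[[-1,0,30,0,0,0,0],[0,0,40,0,0,0,0],[0,0,18,0,0,0,0],[0,8,0,0,0,0,0],[0,8,0,0,0,0,0],[0,8,0,0,0,0,0],[0,8,0,0,0,0,0],[0,0,0,0,0,0,0]]]}}

```text
time: 5.0
tool_pos: [0.5035, 0.2125, 0.2199]
ee_rot: [3.141, -0.003, 0.329]
wrist_force: [-0.3, 1.5, 0.6]
width: 0.0003
finger_force: 0.9
```

```bash
python3 - <<'E'
from h import *
show()
p=eyes.snapshot("side")
cv2.imwrite("pics/c4.png",cv2.convertScaleAbs(cv2.resize(p["color"][130:280,190:340,::-1],None,fx=4,fy=4,interpolation=cv2.INTER_CUBIC),alpha=1.4))
E
```

```text
5.0 local mm [ -0.4 257.5] tip z 20.9 yaw [ 3.14136985e+00 -2.78114385e-03  3.29193616e-01] F [-0.3  1.5  0.6] 0.0003018908886797029
```

View pics/c4.png

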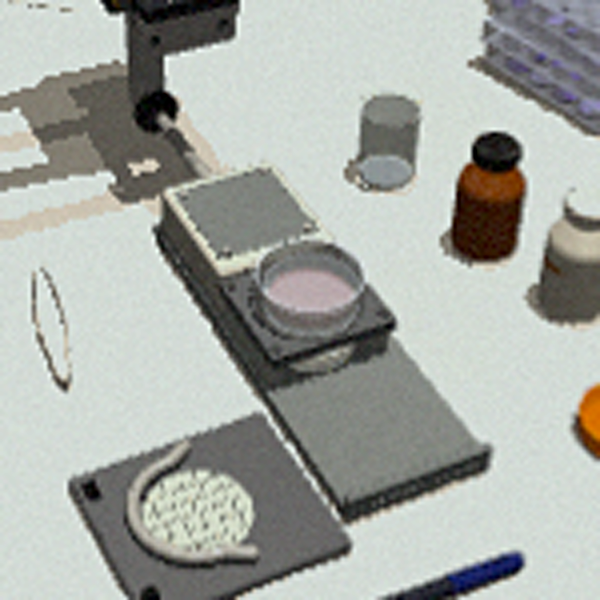

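Request:
{"api": "step_arm", "payload": {"commands": [[[0,10,0,0,0,0,0],[0,10,0,0,0,0,0],[0,10,0,0,0,0,0],[0,10,0,0,0,0,0],[0,10,0,0,0,0,0],[0,10,0,0,0,0,0],[0,10,0,0,0,0,0],[0,6,0,0,0,0,0],[0,3,0,0,0,0,0],[0,0,0,0,0,0,0]]]}}

```text
time: 6.3
tool_pos: [0.5284, 0.139, 0.2193]
ee_rot: [-3.139, -0.001, 0.33]
wrist_force: [-1.6, 5.5, 4.2]
width: 0.0005
finger_force: 3.1
```

Request:
{"api": "step_arm", "payload": {"commands": [[[0,3,0,0,0,0,0],[0,2,0,0,0,0,0],[0,0,0,0,0,0,0]]]}}

```text
time: 6.68
tool_pos: [0.5299, 0.1345, 0.2193]
ee_rot: [-3.138, -0.001, 0.33]
wrist_force: [-1.4, 6.5, 4.1]
width: 0.0008
finger_force: 3.4
```

```bash
python3 - <<'E'
from h import *
show()
E
```

```text
6.675 local mm [ -0.7 175.2] tip z 20.3 yaw [-3.13826201e+00 -1.18697229e-03  3.30462956e-01] F [-1.4  6.5  4.1] 0.0007590781733766898
```

Request:
{"api": "step_arm", "payload": {"commands": [[[0,2,0,0,0,0,0],[0,2,0,0,0,0,0],[0,0,0,0,0,0,0]]]}}

```text
time: 7.05
tool_pos: [0.5307, 0.1324, 0.2193]
ee_rot: [-3.133, -0.001, 0.331]
wrist_force: [-3.7, 12.4, 5.5]
width: 0.0005
finger_force: 6.7
```

Request:
{"api": "step_arm", "payload": {"commands": [[[0,2,0,0,0,0,0],[0,0,0,0,0,0,0]]]}}

```text
time: 7.3
tool_pos: [0.5309, 0.1317, 0.2194]
ee_rot: [-3.129, -0.001, 0.331]
wrist_force: [-3.5, 17.2, 6.2]
width: 0.0005
finger_force: 8.8
```

```bash
python3 - <<'E'
from h import *
show()
E
```

```text
7.3 local mm [ -0.7 172.2] tip z 20.4 yaw [-3.12926842e+00 -1.16642531e-03  3.31105574e-01] F [-3.5 17.2  6.2] 0.000535735833073963
```

Request:
{"api": "step_arm", "payload": {"commands": [[[0,-8,0,0,0,0,0],[0,-8,0,0,0,0,0],[0,-8,0,0,0,0,0],[0,-8,0,0,0,0,0],[0,-8,0,0,0,0,0],[0,-8,0,0,0,0,0],[0,-8,0,0,0,0,0],[0,-8,0,0,0,0,0],[0,-8,0,0,0,0,0],[0,-8,0,0,0,0,0],[0,-8,0,0,0,0,0],[0,-8,0,0,0,0,0],[0,-9,0,0,0,0,0],[0,-9,0,0,0,0,0],[0,-9,0,0,0,0,0],[0,-4,0,0,0,0,0],[0,0,-30,0,0,0,0],[0,0,-50,0,0,0,0],[0,0,-40,0,0,0,0],[0,0,0,0,0,0,0]]]}}

```text
time: 9.8
tool_pos: [0.4917, 0.2481, 0.3433]
ee_rot: [-3.141, -0.009, 0.33]
wrist_force: [0.2, -0.4, -1.1]
width: 0.0002
finger_force: 0.0
```

```bash
python3 - <<'E'
from h import *
show()
p=eyes.snapshot("side"); t=eyes.snapshot("top")
for n,x in(("side",p),("top",t)):
    for q,z in (("dish_1",.012),("outlet",.012),("seat",.01)):
        for r in models.tip_of(x,q)[:4]: print(n,q,round(r["confidence"],2),r["xy"],np.round(loc(at(x,r["xy"],z))*1000,1))
    for r in models.masks_of(x,"dish_1")[:4]: print(n,"mask",round(r["confidence"],2),r["xy"],r["mask"].sum(),np.round(loc(at(x,r["xy"],.0195))*1000,1))
a=cv2.resize(p["color"][140:290,190:340,::-1],None,fx=3,fy=3,interpolation=cv2.INTER_CUBIC);b=cv2.resize(t["color"][150:250,215:325,::-1],None,fx=3,fy=3,interpolation=cv2.INTER_CUBIC)
c=np.zeros((450,780,3),np.uint8);c[:450,:450]=a;c[:300,450:780]=b;cv2.imwrite("pics/c5.png",cv2.convertScaleAbs(c,alpha=1.4))
E
```

```text
9.8 local mm [-1.000e-01  2.951e+02] tip z 144.3 yaw [-3.14146    -0.00914541  0.32973459] F [ 0.2 -0.4 -1.1] 0.00021336541694341708
side dish_1 0.85 [171.5, 224.0] [-225.3   63.1]
side dish_1 0.8 [290.3, 236.1] [ 15.7 -93.1]
side dish_1 0.62 [343.5, 239.2] [ 124.3 -155.6]
side dish_1 0.45 [270.7, 209.9] [16.5  6.9]
side outlet 0.76 [283.8, 235.1] [  3.4 -83.7]
side seat 0.65 [239.0, 260.7] [-123.2 -107.9]
side seat 0.17 [286.4, 172.1] [133.8 131.4]
side mask 0.96 [286.6, 233.7] 486 [  7.6 -88.6]
side mask 0.96 [344.8, 237.8] 430 [ 124.3 -158.4]
side mask 0.7 [169.8, 220.2] 407 [-226.6   69.7]
side mask 0.6 [290.7, 277.4] 271 [ -47.3 -202.1]
top dish_1 0.85 [263.5, 190.0] [-5.2 -2.2]
top dish_1 0.63 [288.4, 182.1] [ -4.9 -86.3]
top dish_1 0.5 [289.4, 135.9] [ 138.3 -136.4]
top dish_1 0.49 [262.3, 262.8] [-225.    71.7]
top outlet 0.78 [288.6, 181.0] [ -1.7 -88. ]
top seat 0.88 [304.8, 216.9] [-127.3 -102.3]
top seat 0.67 [183.3, 210.8] [  8.3 262.7]
top mask 0.67 [265.7, 263.6] 274 [-230.3   62.3]
top mask 0.57 [292.4, 133.9] 246 [ 140.3 -146.6]
```

View pics/c5.png

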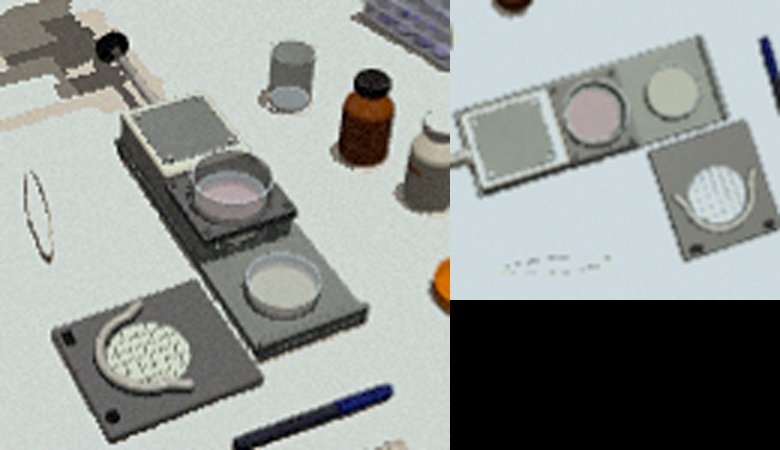

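Request:
{"api": "step_arm", "payload": {"commands": [[[8,48,0,0,0,0,26],[8,49,0,0,0,0,26],[8,49,0,0,0,0,26],[8,49,0,0,0,0,26],[8,49,0,0,0,0,26],[8,49,0,0,0,0,26],[8,48,0,0,0,0,26],[8,48,0,0,0,0,26],[0,0,40,0,0,0,26],[0,0,40,0,0,0,26],[0,0,30,0,0,0,26],[0,0,0,0,0,0,26]]]}}

```text
time: 11.8
tool_pos: [0.6763, -0.0994, 0.2244]
ee_rot: [-3.137, 0.007, 0.33]
wrist_force: [0.5, -0.1, 0.0]
width: 0.0261
finger_force: 0.0
```

```bash
python3 - <<'E'
from h import *
show()
p=eyes.snapshot("side")
cv2.imwrite("pics/c6.png",cv2.convertScaleAbs(cv2.resize(p["color"][160:290,200:350,::-1],None,fx=4,fy=4,interpolation=cv2.INTER_CUBIC),alpha=1.4))
E
```

```text
11.8 local mm [ 61.9 -93.5] tip z 25.4 yaw [-3.13737193  0.0069623   0.32971709] F [ 0.5 -0.1  0. ] 0.026057408417694262
```

View pics/c6.png

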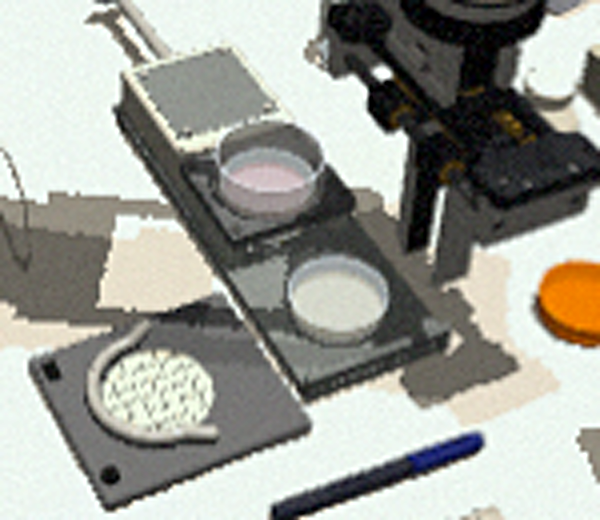

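```bash
python3 - <<'E'
from h import *
p=eyes.snapshot("side")
def w(x,y,z): c,s=np.cos(Q[2]),np.sin(Q[2]);x/=1e3;y/=1e3;return [Q[0]+c*x-s*y,Q[1]+s*x+c*y,z/1e3]
f=lambda X:np.round((proj(p,X)-[200,160])*4).tolist()
for y in(13,-13):
  for x in (-8,8):
    for o in (0,1): print("finger",y,x,o,f(w(62+x,-93.5+y+np.sign(y)*13*o,25.4)))
print("dish top",[f(w(a,-93.5+b,27)) for a,b in((0,0),(29.5,0),(-29.5,0),(0,29.5),(0,-29.5))])
print("seat",f(w(-119,-101,10)))
E
```

```text
finger 13 -8 0 [408.0, 255.0]
finger 13 -8 1 [397.0, 241.0]
finger 13 8 0 [431.0, 247.0]
finger 13 8 1 [419.0, 233.0]
finger -13 -8 0 [431.0, 283.0]
finger -13 -8 1 [443.0, 298.0]
finger -13 8 0 [454.0, 275.0]
finger -13 8 1 [466.0, 289.0]
dish top [[340.0, 295.0], [384.0, 280.0], [295.0, 311.0], [316.0, 263.0], [366.0, 330.0]]
seat [158.0, 391.0]
```

Request:
{"api": "step_arm", "payload": {"commands": [[[0,0,8,0,0,0,26],[-12,0,0,0,0,0,26],[-10,0,0,0,0,0,26],[-4,0,0,0,0,0,26],[-5,0,0,0,0,0,26],[-5,0.4,0,0,0,0,26],[-5,0.4,0,0,0,0,26],[-5,0.4,0,0,0,0,26],[-5,0.4,0,0,0,0,26],[-5,0.4,0,0,0,0,26],[-5,0.4,0,0,0,0,26],[-5,0.4,0,0,0,0,26],[-5,0.4,0,0,0,0,26],[-5,0.4,0,0,0,0,26],[-5,0.4,0,0,0,0,26],[0,0,0,0,0,0,26]]]}}

```text
time: 13.9
tool_pos: [0.6016, -0.1298, 0.2205]
ee_rot: [-3.141, 0.001, 0.329]
wrist_force: [-0.4, 1.0, -0.5]
width: 0.0259
finger_force: 0.0
```

```bash
python3 - <<'E'
from h import *
show()
p=eyes.snapshot("side")
cv2.imwrite("pics/c7.png",cv2.convertScaleAbs(cv2.resize(p["color"][180:290,190:320,::-1],None,fx=5,fy=5,interpolation=cv2.INTER_CUBIC),alpha=1.4))
E
```

```text
13.9 local mm [-18.6 -98.1] tip z 21.5 yaw [-3.14140574e+00  9.40062306e-04  3.29450820e-01] F [-0.4  1.  -0.5] 0.025897563879316004
```

View pics/c7.png

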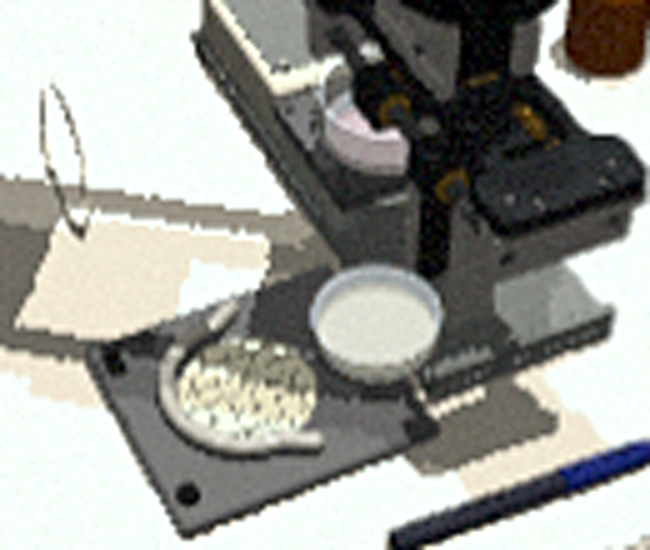

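Request:
{"api": "step_arm", "payload": {"commands": [[[0,0,4,0,0,0,26],[-5,0,0,0,0,0,26],[-5,0,0,0,0,0,26],[-5,0,0,0,0,0,26],[-5,0.2,0,0,0,0,26],[-5,0.2,0,0,0,0,26],[-5,0.2,0,0,0,0,26],[-5,0.2,0,0,0,0,26],[-5,0.2,0,0,0,0,26],[-4,0,0,0,0,0,26],[-4,0,0,0,0,0,26],[-3,0,0,0,0,0,26],[0,0,0,0,0,0,26]]]}}

```text
time: 15.58
tool_pos: [0.5539, -0.1471, 0.2167]
ee_rot: [3.142, 0.0, 0.33]
wrist_force: [-0.6, 0.2, 0.1]
width: 0.0259
finger_force: 0.0
```

```bash
python3 - <<'E'
from h import *
show()
p=eyes.snapshot("side")
cv2.imwrite("pics/c8.png",cv2.convertScaleAbs(cv2.resize(p["color"][200:290,190:310,::-1],None,fx=6,fy=6,interpolation=cv2.INTER_CUBIC),alpha=1.4))
E
```

```text
15.575 local mm [-69.3 -99. ] tip z 17.7 yaw [3.14152356e+00 2.09472084e-04 3.29605686e-01] F [-0.6  0.2  0.1] 0.025868156424211947
```

View pics/c8.png

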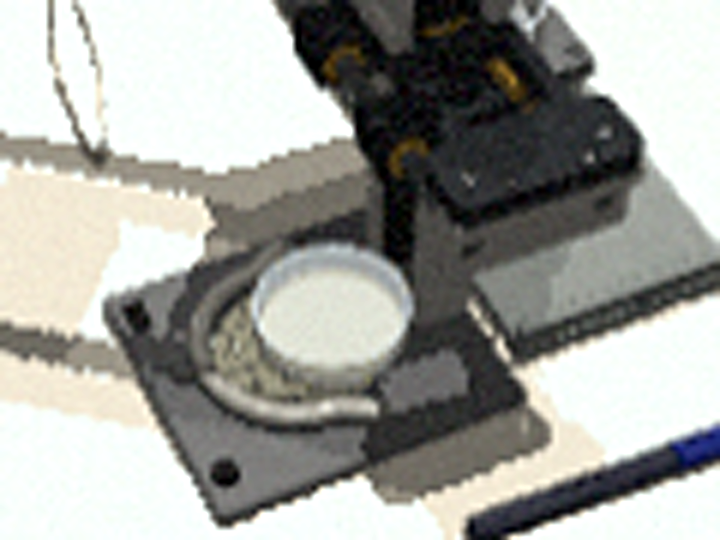

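Request:
{"api": "step_arm", "payload": {"commands": [[[-2.5,0,0,0,0,0,26],[-2.5,0,0,0,0,0,26],[-2,0,0,0,0,0,26],[-2,0,0,0,0,0,26],[-1,0,0,0,0,0,26],[0,0,0,0,0,0,26]]]}}

```text
time: 16.38
tool_pos: [0.5446, -0.1503, 0.2167]
ee_rot: [3.141, 0.0, 0.33]
wrist_force: [-0.2, 0.2, -0.3]
width: 0.0259
finger_force: 0.0
```

Request:
{"api": "step_arm", "payload": {"commands": [[[-1,0,0,0,0,0,26],[-1,0,0,0,0,0,26],[0,0,0,0,0,0,26]]]}}

```text
time: 16.75
tool_pos: [0.5428, -0.151, 0.2167]
ee_rot: [3.141, -0.0, 0.33]
wrist_force: [0.6, -0.1, 0.3]
width: 0.026
finger_force: 0.1
```

Request:
{"api": "step_arm", "payload": {"commands": [[[-1,0,0,0,0,0,26],[-1,0,0,0,0,0,26],[0,0,0,0,0,0,26]]]}}

```text
time: 17.12
tool_pos: [0.5409, -0.1517, 0.2168]
ee_rot: [3.141, -0.0, 0.33]
wrist_force: [0.6, -0.5, -0.1]
width: 0.0259
finger_force: 0.4
```

Request:
{"api": "step_arm", "payload": {"commands": [[[-1,0,0,0,0,0,26],[0,0,0,0,0,0,26]]]}}

```text
time: 17.38
tool_pos: [0.5401, -0.152, 0.2169]
ee_rot: [3.141, -0.0, 0.33]
wrist_force: [1.5, -0.7, -0.8]
width: 0.0261
finger_force: 0.7
```

```bash
python3 - <<'E'
from h import *
show()
E
```

```text
17.375 local mm [-84.  -99.2] tip z 17.9 yaw [ 3.14095704e+00 -4.96758280e-04  3.29731198e-01] F [ 1.5 -0.7 -0.8] 0.026056740047874987
```

Request:
{"api": "step_arm", "payload": {"commands": [[[-1,0,0,0,0,0,26],[0,0,0,0,0,0,26]]]}}

```text
time: 17.62
tool_pos: [0.5392, -0.1524, 0.2169]
ee_rot: [3.141, -0.001, 0.33]
wrist_force: [1.9, -2.0, -0.6]
width: 0.026
finger_force: 1.1
```

Request:
{"api": "step_arm", "payload": {"commands": [[[-1,0,0,0,0,0,26],[0,0,0,0,0,0,26]]]}}

```text
time: 17.88
tool_pos: [0.5383, -0.1527, 0.217]
ee_rot: [3.141, -0.001, 0.33]
wrist_force: [3.3, -2.3, 0.4]
width: 0.0257
finger_force: 1.5
```

```bash
python3 - <<'E'
from h import *
show()
p=eyes.snapshot("side"); t=eyes.snapshot("top")
for n,x in(("side",p),("top",t)):
    for r in models.masks_of(x,"dish_1")[:5]:
        ys,xs=np.nonzero(r["mask"]); print(n,round(r["confidence"],2),r["xy"],r["mask"].sum(),xs.min(),xs.max(),ys.min(),ys.max(),np.round(loc(at(x,r["xy"],.0175))*1000,1))
    for r in models.tip_of(x,"dish_1")[:5]: print("tip",round(r["confidence"],2),r["xy"],np.round(loc(at(x,r["xy"],.01))*1000,1))
    for r in models.tip_of(x,"seat")[:2]: print("seat",round(r["confidence"],2),r["xy"],np.round(loc(at(x,r["xy"],.01))*1000,1))
E
```

```text
17.875 local mm [-85.9 -99.2] tip z 18.0 yaw [ 3.14057400e+00 -9.88854484e-04  3.29769600e-01] F [ 3.3 -2.3  0.4] 0.025684191462180286
side 0.8 [242.4, 251.3] 521 225 251 243 266 [-107.8  -92.3]
side 0.76 [344.7, 237.5] 405 334 358 226 245 [ 126.2 -156.1]
side 0.68 [169.1, 221.5] 401 157 180 212 232 [-229.1   68.2]
side 0.51 [287.4, 235.9] 1308 222 312 151 259 [  6.8 -94. ]
tip 0.7 [168.7, 221.3] [-228.5   77.1]
tip 0.63 [345.6, 237.8] [ 133.  -152.7]
tip 0.6 [266.9, 210.2] [ 8.3 11.8]
tip 0.56 [242.8, 255.3] [-109.2  -97.4]
seat 0.58 [241.0, 259.3] [-117.6 -106.2]
top 0.78 [265.1, 188.0] 271 254 272 178 196 [-1.1 -8.6]
top 0.71 [305.3, 217.6] 143 296 312 212 223 [-130.  -102.1]
top 0.7 [292.1, 133.5] 241 284 300 126 143 [ 142.2 -146.4]
top 0.58 [196.4, 205.5] 144 184 219 200 215 [ 11.1 217. ]
top 0.5 [262.3, 262.8] 225 252 268 255 273 [-224.8   71.8]
tip 0.75 [291.5, 134.5] [ 141.1 -144.7]
tip 0.68 [301.8, 212.8] [-111.8  -97.1]
tip 0.68 [264.8, 189.3] [-4.1 -7. ]
tip 0.54 [264.4, 262.6] [-226.6   65.1]
seat 0.64 [302.8, 214.3] [-117.4  -98.7]
seat 0.3 [305.0, 214.7] [-120.7 -105.1]
```

Request:
{"api": "step_arm", "payload": {"commands": [[[0,1,0,0,0,0,26],[0,1,0,0,0,0,26],[0,0,0,0,0,0,26]]]}}

```text
time: 18.65
tool_pos: [0.5384, -0.1541, 0.2165]
ee_rot: [-3.14, 0.001, 0.33]
wrist_force: [1.6, 1.0, 2.5]
width: 0.026
finger_force: 1.1
```

Request:
{"api": "step_arm", "payload": {"commands": [[[-0.5,1,0,0,0,0,26],[0,0,0,0,0,0,26]]]}}

```text
time: 18.9
tool_pos: [0.5382, -0.1554, 0.2164]
ee_rot: [-3.14, 0.001, 0.33]
wrist_force: [1.0, 1.2, 0.7]
width: 0.0263
finger_force: 0.7
```

```bash
python3 - <<'E'
from h import *
o=show(); f=o["wrist_force"]; print(loc(f[:2]+Q[:2]))
E
```

```text
18.9 local mm [ -86.8 -101.7] tip z 17.4 yaw [-3.14047464e+00  1.03922957e-03  3.29726116e-01] F [1.  1.2 0.7] 0.02633131239784024
[1.31858914 0.869413  ]
```

Now the dish pushes straight back; continue along −x.

Request:
{"api": "step_arm", "payload": {"commands": [[[-1,0,0,0,0,0,26],[-1,0,0,0,0,0,26],[0,0,0,0,0,0,26]]]}}

```text
time: 19.27
tool_pos: [0.5372, -0.1561, 0.217]
ee_rot: [3.141, -0.002, 0.33]
wrist_force: [4.7, 1.9, 0.3]
width: 0.026
finger_force: 2.4
```

```bash
python3 - <<'E'
from h import *
o=show(); f=o["wrist_force"]; print(loc(f[:2]+Q[:2]))
E
```

```text
19.275 local mm [ -88.1 -102.1] tip z 18.0 yaw [ 3.14093959e+00 -2.25103339e-03  3.29654611e-01] F [4.7 1.9 0.3] 0.02602813944306819
[5.0800344  0.28769563]
```

Request:
{"api": "step_arm", "payload": {"commands": [[[-1,0,0,0,0,0,26],[-1,0,0,0,0,0,26],[0,0,0,0,0,0,26]]]}}

```text
time: 19.65
tool_pos: [0.5362, -0.1565, 0.2178]
ee_rot: [3.14, -0.006, 0.33]
wrist_force: [7.2, 4.1, 1.1]
width: 0.0262
finger_force: 3.8
```

```bash
python3 - <<'E'
from h import *
o=show(); f=o["wrist_force"]; print(loc(f[:2]+Q[:2]))
E
```

```text
19.65 local mm [ -89.1 -102.1] tip z 18.8 yaw [ 3.14016543 -0.0060182   0.32960786] F [7.2 4.1 1.1] 0.026241824720625966
[8.15294784 1.50017954]
```

Request:
{"api": "step_arm", "payload": {"commands": [[[3,0,0,0,0,0,26],[5,0,0,0,0,0,26],[8,0,0,0,0,0,26],[10,0,-5,0,0,0,26],[14,0,-10,0,0,0,26],[10,0,-40,0,0,0,26],[0,0,-50,0,0,0,26],[40,0,-40,0,0,0,26],[50,30,-10,0,0,0,26],[0,0,0,0,0,0,26]]]}}

```text
time: 20.9
tool_pos: [0.6803, -0.1403, 0.3691]
ee_rot: [-3.141, 0.002, 0.33]
wrist_force: [-0.4, 0.2, -0.6]
width: 0.0257
finger_force: 0.0
```

```bash
cat > chk.py <<'E'
from h import *
show()
p=eyes.snapshot("side")
# contrast: rim and stop edges vs first picture taken before any dish was there
b=cv2.imread("pics/side1.png")[...,::-1]
d=cv2.absdiff(p["color"],b).max(2)
for r in models.masks_of(p,"dish_1")[:6]:
    ys,xs=np.nonzero(r["mask"]); print(round(r["confidence"],2),r["xy"],r["mask"].sum(),xs.min(),xs.max(),ys.min(),ys.max())
for q in("count_pad","seat","dish_1"): print(q,[(r["xy"],round(r["confidence"],2)) for r in models.tip_of(p,q)[:5]])
def w(x,y,z): c,s=np.cos(Q[2]),np.sin(Q[2]);x/=1e3;y/=1e3;return [Q[0]+c*x-s*y,Q[1]+s*x+c*y,z/1e3]
for c in((-119,-101),(-122.5,-102.5)):
    for z in(10,25):
        P=np.array([proj(p,w(c[0]+29.5*np.cos(a),c[1]+29.5*np.sin(a),z)) for a in np.linspace(0,6.28,60)]); print(c,z,"pred centre",np.round(proj(p,w(*c,z)),1),np.round(P.min(0),1),np.round(P.max(0),1))
g=cv2.resize(p["color"][236:276:1,218:262:1].mean(2),None,fx=1,fy=1).astype(int)
print("\n".join("%d "%(236+i)+"".join("%4d"%v for v in r[::1]) for i,r in enumerate(g)))
E
python3 chk.py
```

```text
20.9 local mm [  52.5 -133.5] tip z 170.1 yaw [-3.14095067e+00  1.78858513e-03  3.30337178e-01] F [-0.4  0.2 -0.6] 0.025686389291281347
0.97 [242.2, 253.8] 466 225 250 244 266
0.86 [166.3, 221.2] 403 157 180 212 232
0.66 [344.5, 235.3] 409 334 358 226 246
0.52 [269.4, 201.4] 154 257 277 197 206
0.27 [230.3, 154.5] 134 222 239 151 171
count_pad [([240.9, 259.8], 0.64)]
seat [([238.8, 260.3], 0.91)]
dish_1 [([242.9, 258.1], 0.76), ([280.6, 234.9], 0.66), ([169.2, 223.3], 0.6), ([344.5, 238.0], 0.55), ([266.0, 208.6], 0.46)]
(-119, -101) 10 pred centre [239.5 257.9] [226.1 247.9] [252.8 268.4]
(-119, -101) 25 pred centre [239.4 253.4] [225.9 243.4] [252.9 264. ]
(-122.5, -102.5) 10 pred centre [238.3 258.9] [224.9 248.8] [251.6 269.5]
(-122.5, -102.5) 25 pred centre [238.2 254.4] [224.7 244.3] [251.7 265. ]
236   66  66  64  65  66  67  68  62  59 155 146 146 148 149 147 149 147 148 146 146 146 148 149 151 140 142 134  83  76  64  62  66  66  62  63  66  68  65  69 104 158 105  42  33
237   65  62  65  65  64  66  66  62 100 153 150 145 148 147 146 150 145 146 146 150 148 138 141 132  8
[... 6255 characters left out ...]
1  76  79  73  80  80  79  81  78  81  73  76  69  65  66  63  49  68  58  65  68  71  80  81  80  83  81  88  79  82  82  85  78  78  78  82  79  72  67  51
273   91  50  63  81  78  83  80  79  79  78  80  79  78  80  79  80  81  81  78  82  75  82  84  83  77  83  78  75  77  78  81  76  80  78  80  83  80  77  72  66  51  51  36  37
274  103  44  58  77  77  82  77  80  80  84  84  81  78  79  79  79  80  73  80  79  80  77  80  78  79  80  77  80  83  81  77  78  81  82  81  74  71  64  54  43  32  33  54 125
275  155  92  45  70  82  79  79  76  85  81  80  84  82  78  79  79  80  79  78  78  80  78  77  79  80  76  79  78  82  79  80  80  78  73  70  58  48  39  30  48 127 137 139 161
```

```bash
python3 -c "
from bench import robot
print(robot.close_job())"
```

```text
the job is handed in; nothing more can be done
None
```

I pushed the plunger to its hard stop and let it spring back. One dish came out, and I slid it firmly up against the horseshoe stop, flat over the ruled window. I handed the job in at about 21 s; the last check of the seating was by pixel measurement rather than by eye, since all 10 picture views were used.

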